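Make up the parasite kit and the tissue kit

ROBOT

A 6-joint arm with a two-finger parallel gripper is mounted at the origin on the work surface. World frame = base frame: x ahead of the robot, y to its left, z up, the work surface at z = 0. Lengths are in m, angles in rad, forces in N, time in s.
With the tool pointing down it reaches from about 0.35 to 0.775 m from the base axis. Payload 7.3 kg.
Tool frame: the origin (TCP) lies at the very end of the fingers, on their centre line; the grasp point (between the pads) lies r.grip_depth behind it (r.grip_depth is the distance from the TCP to the grasp point, in m); z points along the fingers, y is the line along which they close (so a half turn about z gives the same grasp; the last joint's range is limited). The gripper opens to 92 mm and grips with 3 to 60 N. Pads are 19 mm wide; open, the fingers measure 130 mm over their backs; the gripper's body (75 mm by 190 mm) begins 47 mm behind the grasp point.
Start: joints at [-1.438, 0.342, 1.524, -0, 1.275, -0.146], TCP at [0.145, -0.505, 0.227] pointing down, gripper open.
Joint ranges: [-2.53, 2.53], [-0.77, 2.02], [0.04, 2.7], [-1, 4.14], [0.28, 2.66], [-3.11, 3.11]. Speed limits (rad/s): [2.57, 2.57, 3.14, 3.14, 3.14, 3.14].

INTERFACE

Orientations are given as a unit quaternion [w, x, y, z].
In Python, from workcell import r gives the robot as it stands. Calls block until the motion is done:
- r.move_to(position, orientation): joint-space move of the TCP to a pose.
- r.move_linear(position, rate=0.15, frame=None): straight line of the TCP; frame=None keeps the orientation; rate is the mean speed in m/s.
- r.move_j(angles): joint-space move.
- r.ungrasp() and r.gripper_close(f_grip=None): open the fingers fully, or close them until they stop; f_grip is the grip in N (None keeps the last).
- r.hold(seconds).
- r.solve_ik(position, orientation): joint angles nearest the present ones, or None.
- r.sense(): the state.
- r.grab_frame(name): name is "side" or "top" or "wrist"; returns the picture (480x640x3 uint8, red, green, blue); there is no depth.
- r.get_calibration(name): a dict with "fov_y" (degrees; the focal length in pixels is half the picture's height over the tangent of half this angle, whatever the lens; pixels are square), "cx", "cy" (the principal point, pixels), "distortion" ([k1, k2, p1, p2, k3] as OpenCV has them; the pictures are not rectified), "R" (3x3) and "t" (3): a world point X has camera coordinates R X + t. Camera axes: x right, y down, z forward; pixel columns grow to the right and rows downward; lengths in m; the calibration is good to about 2 mm. A picture is of the moment at which its call begins: read the wrist's pose just before it. get_calibration takes no time and is no camera call; for the wrist camera it gives the pose at the moment of the call.
A pose or a line that the arm cannot do raises r.IKError and nothing moves.
- r.finish_job(): hands the job in; it is judged then, once.
Trained networks look in the newest picture that a camera, given by its name, has taken for a name from the list of things; names that differ only in an ending like _2 or _b are one class to them, and where a whole thing is asked for, a point or a joint stands for the part that bears it (a point fixed in the world has none). Each returns a list of dicts, best first, with "score" (0 to 1); they miss things now and then, are a little off and sometimes report something else, mostly with a low value. They report only what shows in the picture. A call takes as long as a camera call.
- r.boxes_of(label, camera): "pixel" ([column, row] in pixels, amid what is visible of it).
- r.spot_point(label, camera): "pixel" ([column, row] in pixels: a listed point, or the origin of a listed thing).
The state is a dict: "time_s": time; "joints": joint angles; "joint_velocities": joint speeds; "effort": joint torques, N m; "tool_pos": TCP position; "tool_rot": TCP orientation; "wrist_force": force on the tool from outside, world axes, zero at the start; "ft_torque": the same for the moment, N m; "grip_width": finger opening in m; "grip_force": force on a finger pad.
Only numpy, scipy, OpenCV 4.12 (cv2) and the standard library are available. Lean on these libraries where they do the work, as an engineer would, in place of code of your own. Each camera call takes 0.05 s, during which the arm holds its last target. There are 200 camera calls.

TASK

Make up the two sampling kits for the next dissections from the stock on the bench, one item to a compartment, everything standing upright. The parasite kit goes in the blue tray: the Petri dish in the large compartment, the yellow-capped pot and the amber dropper bottle in the two small ones; the tissue kit goes in the green tray: the staining jar in the large compartment, the red-capped pot in either small one. Leave the purple-capped pot, the white dropper bottle and the orange-capped tube where they stand.

Things in the scene. Friction and masses are not known exactly. Their poses are not given: they have to be found in the camera images.
- tray_blue: Blue plastic kit tray, 232 x 100 mm over its lip, fixed. Origin: centre of underside; x along it (either way round), y across, z up. Floor top at z 2.5 mm, walls and dividers 4 mm thick, tops at z 10. Large compartment 84 x 84 inside, centre x +66, y 0; two small ones 62 (x) x 64 (y), centres x -77 and -11, y -10. Narrow channel at y +34 holds steel tweezers, below the walls.
- tray_green: Green plastic kit tray, 232 x 100 mm over its lip, fixed. Origin: centre of underside; x along it (either way round), y across, z up. Floor top at z 2.5 mm, walls and dividers 4 mm thick, tops at z 10. Large compartment 84 x 84 inside, centre x +66, y 0; two small ones 62 (x) x 64 (y), centres x -77 and -11, y -10. Narrow channel at y +34 holds steel tweezers, below the walls.
- pot_yellow: Yellow-capped specimen pot, upright cylinder: clear body diameter 44 mm with a white label band, yellow screw cap diameter 45 mm from 46 to 61 mm height; 61 mm tall, about 45 g. Origin: centre of its underside, z up.
- pot_red: Red-capped specimen pot, upright cylinder: clear body diameter 44 mm with a white label band, red screw cap diameter 45 mm from 46 to 61 mm height; 61 mm tall, about 45 g. Origin: centre of its underside, z up.
- bottle_amber: Amber glass dropper bottle, upright: cylindrical body diameter 34 mm up to 46 mm height with a paper label, then shoulder, thin neck (18 mm) and black rubber bulb; 86 mm tall, about 60 g. Origin: centre of its underside, z up.
- petri: Closed round Petri dish, clear with a white paper label covering the top of its lid, lying flat: diameter 60 mm from 9 to 20 mm height (the lid), 57 mm below that; 20 mm tall, about 40 g, stiff. Origin: centre of its underside, z up.
- staining_jar: Staining jar (Coplin jar), upright: pale grey foot diameter 58 mm, 6 mm thick; ribbed pale grey body diameter 45 mm from 6 to 64 mm height; dark grey domed cap diameter 46 mm from 64 to 78 mm, 84 mm to the top of its dome; about 110 g. Origin: centre of its underside, z up.
- pot_purple: Purple-capped specimen pot, upright cylinder: clear body diameter 44 mm with a white label band, purple screw cap diameter 45 mm from 46 to 61 mm height; 61 mm tall, about 45 g. Origin: centre of its underside, z up. Stays where it is.
- bottle_white: White plastic dropper bottle, upright: cylindrical body diameter 34 mm up to 46 mm height with a paper label, then shoulder, thin neck (18 mm) and red rubber bulb; 86 mm tall, about 60 g. Origin: centre of its underside, z up. Stays where it is.
- tube_orange: Clear self-standing centrifuge tube, upright, diameter 31 mm, orange screw cap diameter 34 mm from 98 to 114 mm height; 114 mm tall, about 30 g, easily knocked over. Origin: centre of its underside, z up. Stays where it is.

How it is judged:
At the end, for the whole second after the job is handed in: All five stand upright (0.1 rad) and at rest on the floor of the compartments named, centres within 16 mm of the middle of a large one, 18 mm of a small one, along each side (anywhere inside the walls). The other three pieces of stock are upright, within 20 mm of where they were (x of petri in the frame of tray_blue between 0.05 and 0.082 m and y of petri in the frame of tray_blue between -0.016 and 0.016 m and z of each of petri, pot_yellow, bottle_amber in the frame of tray_blue below 0.006 m and angle between each of petri, pot_yellow, bottle_amber, staining_jar, pot_red's own z axis and vertical below 0.1 rad and linear speed of each of petri, pot_yellow, bottle_amber, staining_jar, pot_red below 0.02 m/s and ((x of pot_yellow in the frame of tray_blue between -0.095 and -0.059 m and y of pot_yellow in the frame of tray_blue between -0.028 and 0.008 m) or (x of pot_yellow in the frame of tray_blue between -0.029 and 0.007 m and y of pot_yellow in the frame of tray_blue between -0.028 and 0.008 m)) and ((x of bottle_amber in the frame of tray_blue between -0.095 and -0.059 m and y of bottle_amber in the frame of tray_blue between -0.028 and 0.008 m) or (x of bottle_amber in the frame of tray_blue between -0.029 and 0.007 m and y of bottle_amber in the frame of tray_blue between -0.028 and 0.008 m)) and x of staining_jar in the frame of tray_green between 0.05 and 0.082 m and y of staining_jar in the frame of tray_green between -0.016 and 0.016 m and z of each of staining_jar, pot_red in the frame of tray_green below 0.006 m and ((x of pot_red in the frame of tray_green between -0.095 and -0.059 m and y of pot_red in the frame of tray_green between -0.028 and 0.008 m) or (x of pot_red in the frame of tray_green between -0.029 and 0.007 m and y of pot_red in the frame of tray_green between -0.028 and 0.008 m)) and distance of each of pot_purple, bottle_white, tube_orange from where it was at the start of the episode below 0.02 m and angle between each of pot_purple, bottle_white, tube_orange's own z axis and vertical below 0.15 rad); the robot touches nothing.
It fails at once if the purple-capped pot is pushed more than 20 mm or tipped (distance of pot_purple from where it was at the start of the episode above 0.02 m or angle between pot_purple's own z axis and vertical above 0.3 rad).
It fails at once if the white dropper bottle is pushed more than 20 mm or tipped (distance of bottle_white from where it was at the start of the episode above 0.02 m or angle between bottle_white's own z axis and vertical above 0.3 rad).
It fails at once if the orange-capped tube is pushed more than 20 mm or tipped (distance of tube_orange from where it was at the start of the episode above 0.02 m or angle between tube_orange's own z axis and vertical above 0.3 rad).
It also fails if it takes over 115 s, if anything falls off the work surface, if the arm or the gripper's body presses on something with over 40 N, if the wrist force passes 120 N, or if a joint passes its speed limit or range.

## Working session

There is one attempt and no reset: what is moved stays moved. The work goes in short steps, each a Python script; the robot and the scene stay as the last script left them, time stands still between calls to the robot, and variables do not carry over. Pictures are saved under pics/ and viewed, at most 14 in all, crops included, and the job is handed in when it is done.

```bash
mkdir -p pics; ls; python3 - <<'E'
from workcell import r
import cv2
for n in("top","side"):
    cv2.imwrite(f"pics/{n}0.png",r.grab_frame(n)[:,:,::-1])
    c=r.get_calibration(n);print(n,c)
    for l in "tray_blue tray_green pot_yellow pot_red bottle_amber petri staining_jar pot_purple bottle_white tube_orange".split():
        print(l,[([round(v) for v in d["pixel"]],round(d["score"],2)) for d in r.spot_point(l,n)[:3]])
print(r.grip_depth,r.sense())
E
```

```text
pics
workcell.py
top {'fov_y': 47.308054672623165, 'cx': 325.85368260344046, 'cy': 231.45891903796988, 'distortion': array([-0.04658571,  0.        ,  0.        ,  0.        ,  0.        ]), 'R': array([[ 0.01012007, -0.99983585, -0.01502836],
       [-0.98802673, -0.00768442, -0.15409132],
       [ 0.15395054,  0.01640783, -0.98794231]]), 't': array([0.01254779, 0.57294736, 1.11957546])}
tray_blue [([198, 258], 0.55)]
tray_green [([463, 276], 0.65), ([305, 188], 0.34)]
pot_yellow [([330, 239], 0.85)]
pot_red [([277, 229], 0.88)]
bottle_amber [([275, 288], 0.47)]
petri []
staining_jar [([394, 229], 0.57)]
pot_purple [([358, 189], 0.88)]
bottle_white [([391, 291], 0.73), ([334, 238], 0.7)]
tube_orange [([330, 296], 0.5)]
side {'fov_y': 51.275896116744185, 'cx': 314.20284093949255, 'cy': 234.2915335616881, 'distortion': array([-0.00358634,  0.        ,  0.        ,  0.        ,  0.        ]), 'R': array([[ 9.91859794e-01, -1.27333678e-01,  5.33018381e-04],
       [-9.22773208e-02, -7.21661799e-01, -6.86067885e-01],
       [ 8.77442062e-02,  6.80433966e-01, -7.27537334e-01]]), 't': arra
[... 497 characters left out ...]
: 1.1, 'joints': array([-1.43801569e+00,  3.41991568e-01,  1.52410011e+00, -2.08329706e-05,
        1.27540182e+00, -1.46039800e-01]), 'joint_velocities': array([-0.00024361, -0.00058716,  0.00099415,  0.00081587,  0.00012808,
        0.00135244]), 'effort': array([-4.06867211e-04, -4.31140065e+01, -2.44481850e+01,  7.17939273e-02,
        4.84472013e-02, -1.40029931e-05]), 'tool_pos': array([ 0.14448894, -0.50474368,  0.22674485]), 'tool_rot': array([ 4.95075734e-05,  9.90297701e-01,  1.38962081e-01, -1.02939086e-05]), 'wrist_force': array([-0.03608931,  0.01842463, -0.55575731]), 'ft_torque': array([0.01257961, 0.03865229, 0.04294353]), 'grip_force': 0.0, 'grip_width': 0.09208406650155473}
```

View pics/top0.png

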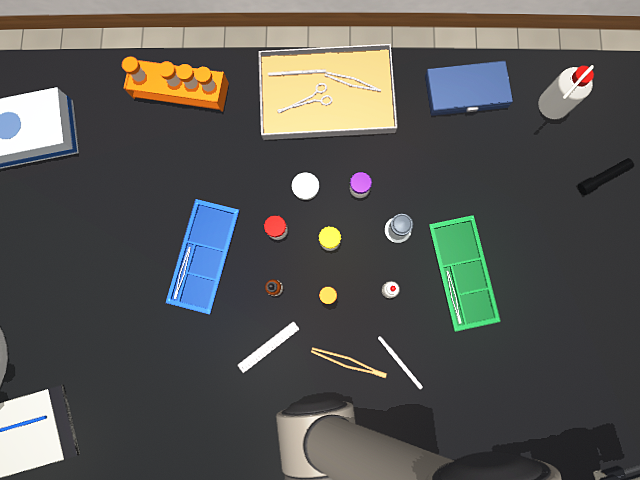

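View pics/side0.png

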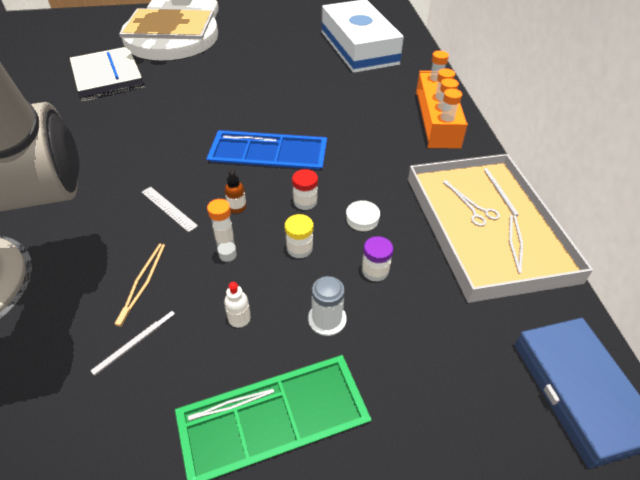

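The top picture shows the blue tray on the left at about (203,257) and the green tray on the right at (464,273), both with the large compartment at the far end and the tweezers on the left. The stock sits between them, and the petri dish is the white disc at (305,186). The side picture agrees, so I'll fit positions from colour masks in both views.

```bash
cat > see.py <<'E'
import numpy as np, cv2
from scipy.optimize import least_squares
def proj(c,P,h=480):
    f=h/2/np.tan(np.radians(c["fov_y"])/2)
    K=np.array([[f,0,c["cx"]],[0,f,c["cy"]],[0,0,1.]])
    return cv2.projectPoints(np.asarray(P,float),cv2.Rodrigues(np.asarray(c["R"]))[0],np.asarray(c["t"],float),K,c["distortion"])[0][:,0]
def back(c,px,z):
    return least_squares(lambda q:(proj(c,[[q[0],q[1],z]])[0]-px),[.55,0]).x
def hullc(p):
    m=cv2.moments(cv2.convexHull(np.float32(p)));return np.array([m["m10"],m["m01"]])/m["m00"]
def blob(img,seed,lo,hi,rad=22):
    """largest blob near seed in HSV range -> contour"""
    hsv=cv2.cvtColor(img,cv2.COLOR_RGB2HSV)
    m=cv2.inRange(hsv,np.array(lo),np.array(hi)) if lo[0]<=hi[0] else cv2.inRange(hsv,np.array(lo),np.array((180,)+hi[1:]))|cv2.inRange(hsv,np.array((0,)+lo[1:]),np.array(hi))
    roi=np.zeros_like(m);cv2.circle(roi,tuple(int(v) for v in seed),rad,255,-1)
    cs=cv2.findContours(m&roi,cv2.RETR_EXTERNAL,cv2.CHAIN_APPROX_NONE)[0]
    return max(cs,key=cv2.contourArea)[:,0]
A=np.linspace(0,2*np.pi,40,endpoint=False)
def cyl(x,y,d,z0,z1):
    return np.array([[x+d/2*np.cos(a),y+d/2*np.sin(a),z] for a in A for z in(z0,z1)])
def fitcyl(c,cont,d,z0,z1):
    t=hullc(cont);x0=back(c,t,(z0+z1)/2)
    return least_squares(lambda q:hullc(proj(c,cyl(*q,d,z0,z1)))-t,x0,diff_step=1e-4).x
def fittray(c,cont):
    pts=cv2.convexHull(np.float32(cont)).reshape(-1,2)
    quad=cv2.boxPoints(cv2.minAreaRect(pts))
    W=np.array([back(c,p,.01) for p in quad]); ctr=W.mean(0)
    e=W[1]-W[0],W[2]-W[1]; e=max(e,key=np.linalg.norm); e=e*np.sign(e[0]) ; yaw=np.arctan2(e[1],e[0])
    th=pts
    def corners(q):
        R=np.array([[np.cos(q[2]),-np.sin(q[2])],[np.sin(q[2]),np.cos(q[2])]])
        return np.array([[*(q[:2]+R@v),z] for v in([.116,.05],[.116,-.05],[-.116,-.05],[-.116,.05]) for z in(.01,)])
    def res(q):
        h=cv2.convexHull(np.float32(proj(c,corners(q))))
        return [cv2.pointPolygonTest(h,(float(a),float(b)),True) for a,b in th]
    s=least_squares(res,[*ctr,yaw],diff_step=1e-4,loss="soft_l1",x_scale=[.01,.01,.05])
    return s.x,np.abs(s.fun).mean()
E
cat > locate.py <<'E'
from workcell import r
from see import *
import json
T,S=r.grab_frame("top"),r.grab_frame("side"); cT,cS=r.get_calibration("top"),r.get_calibration("side")
Y=(20,120,90),(33,255,255)
sp={ # seedT, seedS, lo, hi, d,z0,z1
"pot_yellow":((330,238),(299,227),*Y,.045,.046,.061),
"pot_red":((275,227),(305,181),(170,120,80),(8,255,255),.045,.046,.061),
"pot_purple":((360,183),(377,249),(130,100,60),(160,255,255),.045,.046,.061),
"tube_orange":((328,296),(219,210),(8,120,90),(22,255,255),.034,.098,.114),
"petri":((305,186),(363,215),(0,0,150),(180,60,255),.060,.012,.020),
"staining_jar":((401,225),(328,290),(95,40,50),(130,140,220),.046,.064,.080),
"bottle_white":((392,289),(233,287),(170,110,80),(8,255,255),.012,.070,.086),
"bottle_amber":((274,288),(235,188),(3,110,40),(18,255,200),.034,.02,.05)}
out={}
for n,(a,b,lo,hi,d,z0,z1) in sp.items():
    w=[]
    for c,i,s in((cT,T,a),(cS,S,b)):
        k=blob(i,s,lo,hi); w.append(fitcyl(c,k,d,z0,z1)); w.append(cv2.contourArea(k.reshape(-1,1,2))/cv2.contourArea(cv2.convexHull(np.float32(proj(c,cyl(*w[-1],d,z0,z1))))))
    print(n,np.round(w[0],4),"side",np.round(w[2],4),"area ratios",round(w[1],2),round(w[3],2))
    out[n]=list((w[0]+w[2])/2)
for n,a,b,lo,hi in(("tray_blue",(203,257),(268,150),(100,120,60),(125,255,255)),("tray_green",(464,273),(272,417),(55,100,40),(85,255,255))):
    for c,i,s in((cT,T,a),(cS,S,b)):
        q,e=fittray(c,blob(i,s,lo,hi,110 if c is cS else 75)); print(n,np.round(q,4),round(e,2))
        out.setdefault(n,[]).append(list(q))
    out[n]=list(np.mean(out[n],0))
json.dump(out,open("poses.json","w"))
E
python3 locate.py
```

```text
pot_yellow [0.5597 0.01  ] side [0.5601 0.0117] area ratios 0.96 0.97
pot_red [0.5827 0.1262] side [0.5833 0.1278] area ratios 0.93 0.93
pot_purple [ 0.6782 -0.0551] side [ 0.6789 -0.0532] area ratios 0.93 0.92
tube_orange [0.4361 0.002 ] side [0.4409 0.0125] area ratios 0.03 1.02
petri [0.68   0.0651] side [0.6793 0.062 ] area ratios 0.92 1.09see.py:10: RuntimeWarning: invalid value encountered in divide
  m=cv2.moments(cv2.convexHull(np.float32(p)));return np.array([m["m10"],m["m01"]])/m["m00"]
Traceback (most recent call last):
  File "locate.py", line 19, in <module>
    k=blob(i,s,lo,hi); w.append(fitcyl(c,k,d,z0,z1)); w.append(cv2.contourArea(k.reshape(-1,1,2))/cv2.contourArea(cv2.convexHull(np.float32(proj(c,cyl(*w[-1],d,z0,z1))))))
                                ~~~~~~^^^^^^^^^^^^^
  File "see.py", line 22, in fitcyl
    t=hullc(cont);x0=back(c,t,(z0+z1)/2)
                     ~~~~^^^^^^^^^^^^^^^
  File "see.py", line 8, in back
    return least_squares(lambda q:(proj(c,[[q[0],q[1],z]])[0]-px),[.55,0]).x
           ~~~~~~~~~~~~~^^^^^^^^^^^^^^^^^^^^^^^^^^^^^^^^^^^^^^^^^^^^^^^^^^
ValueError: Residuals are not finite in the initial point.
```

```bash
python3 - <<'E'
import cv2
for n,ps in(("top",[(402,223),(401,220),(399,226),(395,234),(274,293),(270,287),(279,287),(392,289),(328,295)]),("side",[(328,290),(320,290),(336,290),(328,283),(235,200),(241,198),(233,287)])):
    h=cv2.cvtColor(cv2.imread(f"pics/{n}0.png"),cv2.COLOR_BGR2HSV)
    print(n,[(p,h[p[1],p[0]].tolist()) for p in ps])
E
sed -i 's/(8,120,90),(22,255,255)/(8,120,90),(27,255,255)/; s/(95,40,50),(130,140,220)/(95,25,40),(130,140,175)/' locate.py; python3 locate.py 2>&1 | tail -12
```

```text
top [((402, 223), [106, 27, 214]), ((401, 220), [108, 32, 178]), ((399, 226), [101, 18, 227]), ((395, 234), [90, 7, 110]), ((274, 293), [11, 223, 145]), ((270, 287), [175, 25, 62]), ((279, 287), [11, 222, 133]), ((392, 289), [0, 204, 255]), ((328, 295), [25, 151, 255])]
side [((328, 290), [102, 19, 223]), ((320, 290), [106, 28, 198]), ((336, 290), [105, 29, 195]), ((328, 283), [104, 34, 189]), ((235, 200), [19, 30, 186]), ((241, 198), [18, 32, 184]), ((233, 287), [0, 210, 251])]
pot_yellow [0.5597 0.01  ] side [0.5601 0.0117] area ratios 0.96 0.97
pot_red [0.5827 0.1262] side [0.5833 0.1278] area ratios 0.93 0.93
pot_purple [ 0.6782 -0.055 ] side [ 0.6789 -0.0532] area ratios 0.94 0.92
tube_orange [0.4362 0.0118] side [0.4409 0.0125] area ratios 0.91 1.02
petri [0.68   0.0651] side [0.6793 0.062 ] area ratios 0.92 1.09
staining_jar [ 0.5851 -0.1395] side [ 0.5861 -0.1379] area ratios 0.7 0.38
bottle_white [ 0.4524 -0.1192] side [ 0.4533 -0.1189] area ratios 0.49 0.72
bottle_amber [0.4551 0.129 ] side [0.4547 0.1373] area ratios 0.77 0.47
tray_blue [ 0.5226  0.2885 -0.2366] 0.76
tray_blue [ 0.5233  0.2828 -0.2323] 1.4
tray_green [ 0.4907 -0.2814  0.2153] 0.81
tray_green [ 0.4919 -0.2813  0.2118] 1.21
```

```bash
python3 - <<'E'
from workcell import r
from see import *
import json
P=json.load(open("poses.json"))
out=[]
for n,o in(("top",(150,170)),("side",(170,90))):
    c=r.get_calibration(n); im=cv2.imread(f"pics/{n}0.png")
    print(n, back(c,(270.5,287.5) if n=="top" else (233,180),.078))
    for t in("tray_blue","tray_green"):
        x,y,a=P[t];R=np.array([[np.cos(a),-np.sin(a)],[np.sin(a),np.cos(a)]])
        for cx,cy,w,h in((.066,0,.084,.084),(-.011,-.01,.062,.064),(-.077,-.01,.062,.064)):
            q=[[*(R@[cx+i*w/2,cy+j*h/2]+[x,y]),.01] for i,j in((1,1),(1,-1),(-1,-1),(-1,1))]
            cv2.polylines(im,[np.int32(proj(c,q)*8)],True,(255,255,255),1,cv2.LINE_AA,3)
    for m,d,h in(("staining_jar",.046,.078),("staining_jar",.058,.0),("bottle_amber",.034,.046),("petri",.06,.02),("bottle_white",.034,.046)):
        cv2.polylines(im,[np.int32(proj(c,cyl(*P[m],d,h,h)[::2])*8)],True,(0,255,255),1,cv2.LINE_AA,3)
    cv2.imwrite(f"pics/ov_{n}.png",cv2.resize(im[o[1]:o[1]+ (180 if n=="top" else 390),o[0]:o[0]+(360 if n=="top" else 230)],None,fx=2 if n=="top" else 1.5,fy=2 if n=="top" else 1.5))
E
```

```text
top [0.45128514 0.12862276]Traceback (most recent call last):
  File "<stdin>", line 15, in <module>
  File "see.py", line 6, in proj
    return cv2.projectPoints(np.asarray(P,float),cv2.Rodrigues(np.asarray(c["R"]))[0],np.asarray(c["t"],float),K,c["distortion"])[0][:,0]
           ~~~~~~~~~~~~~~~~~^^^^^^^^^^^^^^^^^^^^^^^^^^^^^^^^^^^^^^^^^^^^^^^^^^^^^^^^^^^^^^^^^^^^^^^^^^^^^^^^^^^^^^^^^^^^^^^^^^^^^
cv2.error: OpenCV(4.12.0) /io/opencv/modules/calib3d/src/calibration_base.cpp:1490: error: (-215:Assertion failed) npoints >= 0 && (depth == CV_32F || depth == CV_64F) in function 'projectPoints'
```

Strided array; fix with ascontiguousarray.

```bash
sed -i 's/np.asarray(P,float)/np.ascontiguousarray(P,float)/' see.py; cat > ov.py <<'E'
from workcell import r
from see import *
import json
P=json.load(open("poses.json"))
for n,o in(("top",(150,170)),("side",(170,90))):
    c=r.get_calibration(n); im=cv2.imread(f"pics/{n}0.png")
    print(n, back(c,(270.5,287.5) if n=="top" else (233,180),.078))
    for t in("tray_blue","tray_green"):
        x,y,a=P[t];R=np.array([[np.cos(a),-np.sin(a)],[np.sin(a),np.cos(a)]])
        for cx,cy,w,h in((.066,0,.084,.084),(-.011,-.01,.062,.064),(-.077,-.01,.062,.064)):
            q=[[*(R@[cx+i*w/2,cy+j*h/2]+[x,y]),.01] for i,j in((1,1),(1,-1),(-1,-1),(-1,1))]
            cv2.polylines(im,[np.int32(proj(c,q)*8)],True,(255,255,255),1,cv2.LINE_AA,3)
    for m,d,h in(("staining_jar",.046,.078),("staining_jar",.058,.0),("bottle_amber",.034,.046),("petri",.06,.02),("bottle_white",.034,.046)):
        cv2.polylines(im,[np.int32(proj(c,cyl(*P[m],d,h,h)[::2])*8)],True,(0,255,255),1,cv2.LINE_AA,3)
    k=2 if n=="top" else 1.5
    cv2.imwrite(f"pics/ov_{n}.png",cv2.resize(im[o[1]:o[1]+(180 if n=="top" else 390),o[0]:o[0]+(360 if n=="top" else 230)],None,fx=k,fy=k))
E
python3 ov.py
```

```text
top [0.45128514 0.12862276]
side [0.45738868 0.11294716]
```

View pics/ov_top.png

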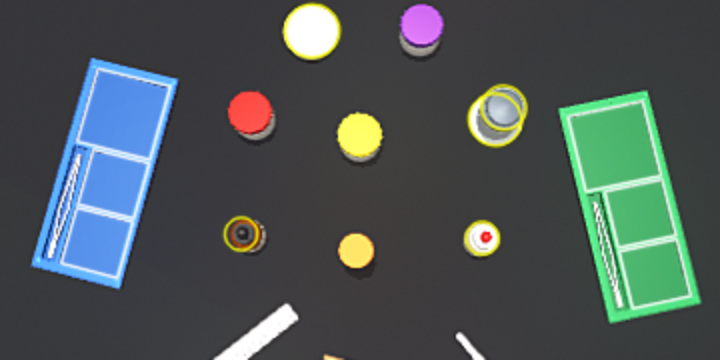

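View pics/ov_side.png

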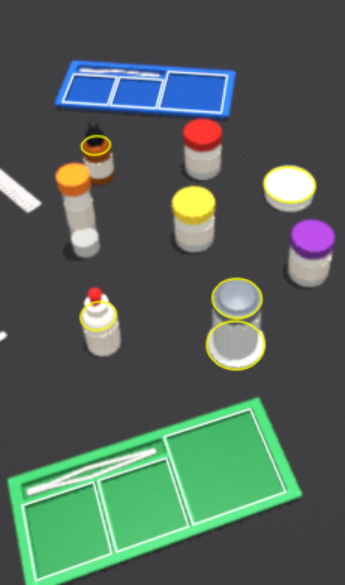

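The overlay fits both views well. Only the amber bottle's y needed correcting, to 0.129 as seen from above. I'll start with the Petri dish.

```bash
cat > job.py <<'E'
from workcell import r
import numpy as np, json
P=json.load(open("poses.json")); P["bottle_amber"]=[.4545,.129]
TR=.20; PI=np.pi
def quat(phi):
    a=(phi+PI/2)/2; return [0,np.cos(a),np.sin(a),0]
def best(pos,phi):
    now=np.array(r.sense()["joints"]); c=[]
    for p in(phi,phi+PI):
        q=r.solve_ik(pos,quat(p))
        if q is not None: c.append((np.abs(np.array(q)-now).max(),p))
    return quat(min(c)[1])
def slot(tray,cx,cy):
    x,y,a=P[tray]; c,s=np.cos(a),np.sin(a)
    return np.array([x+c*cx-s*cy,y+s*cx+c*cy]),a+PI/2
def pick(n,phi,h,f,w):
    x,y=P[n]; p=[x,y,TR]; r.move_to(p,best(p,phi)); r.move_linear([x,y,h],rate=.2)
    r.gripper_close(f_grip=f); g=r.sense()["grip_width"]
    r.move_linear([x,y,TR],rate=.2); s=r.sense(); print(n,"grip",round(g,4),round(s["grip_width"],4),"t",round(s["time_s"],1))
    assert abs(s["grip_width"]-w)<.006
def place(tray,cx,cy,h,drop=.0015):
    (x,y),phi=slot(tray,cx,cy); p=[x,y,TR]; r.move_to(p,best(p,phi))
    r.move_linear([x,y,h+.0025+drop],rate=.12); r.ungrasp(); r.move_linear([x,y,TR],rate=.2)
    s=r.sense(); print("placed t",round(s["time_s"],1),"F",np.round(s["wrist_force"],1))
E
python3 - <<'E'
from job import *
pick("petri",PI/2,.0095,15,.060); place("tray_blue",.066,0,.0095)
import cv2; cv2.imwrite("pics/top1.png",r.grab_frame("top")[150:330,150:510,::-1])
E
```

```text
petri grip 0.0595 0.0594 t 6.9
placed t 11.3 F [ 0.3  1.  -0.4]
```

```bash
python3 - <<'E'
from job import *
pick("pot_yellow",PI/2,.033,15,.045); place("tray_blue",-.011,-.01,.033)
pick("bottle_amber",0,.024,15,.034); place("tray_blue",-.077,-.01,.024)
pick("staining_jar",PI/2,.026,20,.045); place("tray_green",.066,0,.026)
pick("pot_red",PI/2,.033,15,.045); place("tray_green",-.077,-.01,.033)
r.move_to([.4,0,.3],best([.4,0,.3],PI/2))
import cv2
cv2.imwrite("pics/top2.png",r.grab_frame("top")[:,:,::-1]);cv2.imwrite("pics/side2.png",r.grab_frame("side")[:,:,::-1])
E
```

```text
pot_yellow grip 0.0445 0.0444 t 15.1
placed t 19.6 F [-0.8  0.6  0.5]
bottle_amber grip 0.0332 0.0336 t 23.6
placed t 28.2 F [ 0.8 -0.5 -0.3]
staining_jar grip 0.045 0.0454 t 32.7
placed t 36.7 F [0.2 0.1 0.7]
pot_red grip 0.0439 0.0446 t 41.0
placed t 46.1 F [-0.5 -0.5 -0.1]
```

View pics/top2.png

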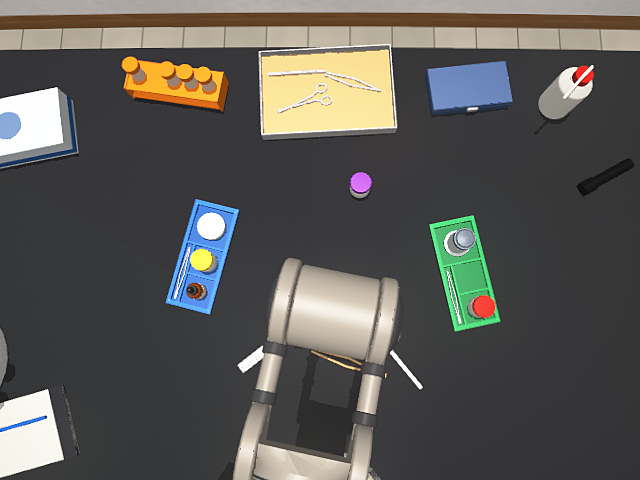

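View pics/side2.png

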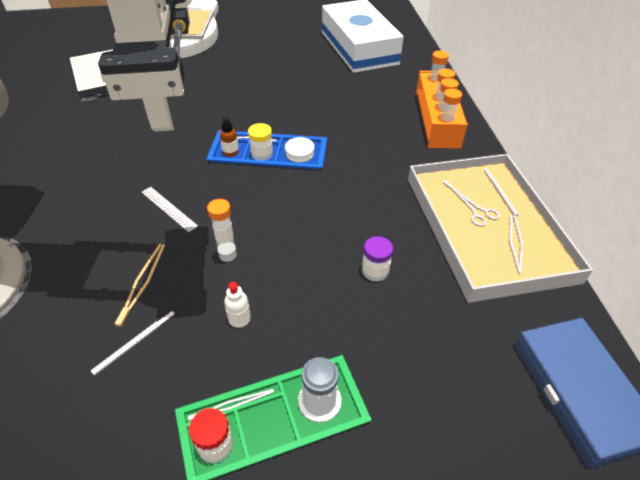

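Both pictures show all five items upright in their compartments. In the top view these are the dish at (211,226), yellow pot (203,260), amber bottle (196,291), jar (459,241) and red pot (483,307). The three pieces that stay are where they were. One numeric check before handing in.

```bash
python3 - <<'E'
from see import *; from workcell import r; import json
P=json.load(open("poses.json"))
Y=((20,120,90),(33,255,255));R_=((170,120,80),(8,255,255));d=.0025
for n,tr,a,b,(lo,hi),g in(("pot_yellow","tray_blue",(203,260),(260,133),Y,(.045,.046,.061)),("pot_red","tray_green",(483,307),(210,428),R_,(.045,.046,.061)),
 ("petri","tray_blue",(211,226),(300,149),((0,0,150),(180,60,255)),(.06,.012,.02)),("bottle_amber","tray_blue",(196,291),(229,137),((3,110,40),(18,255,200)),(.034,.02,.05)),
 ("staining_jar","tray_green",(464,238),(320,375),((95,25,40),(130,140,175)),(.046,.064,.08)),("pot_purple",None,(360,183),(377,249),((130,100,60),(160,255,255)),(.045,.046,.061)),
 ("tube_orange",None,(0,0),(219,210),((8,120,90),(27,255,255)),(.034,.098,.114)),("bottle_white",None,(0,0),(233,287),R_,(.012,.07,.086))):
  for v,s in(("top",a),("side",b)):
    if s==(0,0): continue
    i=cv2.cvtColor(cv2.imread(f"pics/{v}2.png"),cv2.COLOR_BGR2RGB); e=d if tr else 0
    q=fitcyl(r.get_calibration(v),blob(i,s,lo,hi),g[0],g[1]+e,g[2]+e)
    if tr:
      x,y,t=P[tr]; q=np.array([[np.cos(t),np.sin(t)],[-np.sin(t),np.cos(t)]])@(q-[x,y])
    else: q=q-P[n]
    print(n,v,np.round(q*1000,1))
E
```

```text
pot_yellow top [-11.2 -10.5]
pot_yellow side [-11.   -7.7]
pot_red top [-77.7 -11.1]
pot_red side [-76.2 -11.1]
petri top [66.4  0.2]
petri side [67.6 -5.7]
bottle_amber top [-77.   -9.1]
bottle_amber side [-79.6   0.4]
staining_jar top [65.6  0.5]
staining_jar side [68.2  4.2]
pot_purple top [-0.4 -0.9]
pot_purple side [0.3 0.9]
tube_orange side [-1.7  1.2]
bottle_white side [0.3 0. ]
```

```bash
python3 -c "
from workcell import r
r.hold(.5);print(r.finish_job(), r.sense()['time_s'])"
```

```text
the job is handed in; nothing more can be done
the job is handed in; nothing more can be done
```

Both kits are made up and the job is handed in: all five items were upright in their compartments and measured within tolerance, the purple pot, white bottle and orange tube had not moved, and the last placement finished at 46 s of the 115 s allowed (no verdict was returned).

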